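# Close the sample tub and lay out the loading station round it

## Robot

A 6-joint arm with a two-finger parallel gripper is mounted at the origin on the work surface. World frame = base frame: x ahead of the robot, y to its left, z up, the work surface at z = 0. Lengths are in mm, angles in degrees, forces in N, time in s.
With the tool pointing down it reaches from about 300 to 850 mm from the base axis. Payload 4.2 kg.
Tool frame: the origin (TCP) lies between the finger pads; the fingertips stand 14 mm ahead of it and the grasp point (between the pads) lies 5 mm behind it; z points along the fingers, y is the line along which they close (so a half turn about z gives the same grasp; the last joint's range is limited). The gripper opens to 91 mm and grips with 3 to 60 N. Pads are 32 mm wide; open, the fingers measure 118 mm over their backs; the gripper's body (76 mm by 178 mm) begins 60 mm behind the grasp point.
Start: joints at [-74.083, 18.312, 89.639, -0, 72.044, -1.146], TCP at [168.718, -549.705, 227.976] pointing down, gripper open.
Joint ranges: [-177.97, 177.97], [-48.28, 115.42], [12.27, 149.76], [-77.06, 257.06], [2.81, 150.46], [-146.56, 146.56]. Speed limits (degrees/s): [147.25, 147.25, 180, 180, 180, 180].

## Interface

Orientations are given as [roll, pitch, yaw] about the fixed x, y, z axes, in that order (R = Rz(yaw) Ry(pitch) Rx(roll)).
In Python, from workcell import * gives the robot as it stands. The module is installed in compiled form; this text tells all that it offers.
- The arm moves only by the tool send_rows, never from a script. Its argument "deltas" is a list of rows, each a list of 2 entries, a list of its own where there are three numbers: the shift along the tool's x, y, z normalised to -1 to 1, where 1 is 0.5 m, then the turn, a rotation vector about the tool's x, y, z normalised to -1 to 1, where 1 is 0.5 rad. A call has 1 to 10 rows; each row shifts and turns the commanded pose from where the row before left it, along the tool's axes as they then stand; what a row does not reach is not made up. A row lasts 1/10 s, in which the tool goes at most 50 mm and 8.59 degrees, less where a joint would pass 70% of its speed; a pose out of reach is approached as far as the arm can. A call with a number of a shift or a turn outside -1 to 1 is refused whole. A call with a gripper value outside its range is refused whole. "grip" is the closure, from 0 (fully open) to 1 (shut), set as the call begins (left out, the last holds). The fingers move at their own pace and stop on an object; "grip_force" is the grip in N (left out, the last holds). Time passes only in rows, so rows that do not move let the fingers close. It gives the time, the measured TCP pose, the force, the opening and the grip force at its end, in the units of the state.
- state(): the state, without advancing time (a new reading comes with each control period).
- grab_frame(name): name is "side" or "top" or "wrist"; returns the picture (420x560x3 uint8, red, green, blue); there is no depth.
- calibration(name): a dict with "mtx" (3x3 intrinsics, pixels), "R" (3x3) and "t" (3): a world point X has camera coordinates R X + t. Camera axes: x right, y down, z forward; pixel columns grow to the right and rows downward; lengths in mm; the calibration is good to about 2 mm. The wrist camera is an equidistant fisheye: a pixel r from the principal point sees the ray r / f radians off the axis. A picture is of the moment at which its call begins: read the wrist's pose just before it. calibration takes no time and is no camera call; for the wrist camera it gives the pose at the moment of the call.
- job_done(): hands the job in; it is judged then, once.
Trained networks look in the newest picture that a camera, given by its name, has taken for a name from the list of things; names that differ only in an ending like _2 or _b are one class to them, and where a whole thing is asked for, a point or a joint stands for the part that bears it (a point fixed in the world has none). Each returns a list of dicts, best first, with "p" (0 to 1); they miss things now and then, are a little off and sometimes report something else, mostly with a low value. They report only what shows in the picture. A call takes as long as a camera call.
- trace(camera, label): "pixels" (420x560 bool, what is visible of it) and "bbox" ([left, top, width, height] in pixels, round what is visible of it).
The state is a dict: "time_s": time; "qpos": joint angles; "qvel": joint speeds; "effort": joint torques, N m; "ee_pos": TCP position; "ee_rot": TCP orientation; "force": force on the tool from outside, world axes, zero at the start; "torque": the same for the moment, N m; "gripper_width": finger opening in mm; "gripper_force": force on a finger pad.
Only numpy, scipy, OpenCV 4.12 (cv2) and the standard library are available. Lean on these libraries where they do the work, as an engineer would, in place of code of your own. Each camera call takes 0.05 s, during which the arm holds its last target. There are 200 camera calls.

## Task

Snap the lid fully home on the white storage tub, and then set the aluminium tube rack on the middle of the closed lid, lengthwise along it. Stand the reagent trough centred behind the tub (on the side away from the robot) and parallel to it with a gap of about 4 cm, stand the steel beaker off the tub's left end, as the robot sees it, in line with the tub's long axis and about 9.5 cm clear of it, and stand the short amber bottle in that line midway between tub and beaker. Leave the tall bottle, the small jar and the timer where they are.

Things in the scene. Friction and masses are not known exactly. Their poses are not given: they have to be found in the camera images.
- tub: open white plastic tub, 50 (x) by 90 (y) by 40 mm high, walls 3 mm, fixed; origin at the centre of its underside, z up. +y (long axis) is its left end as the robot sees it (within 9 degrees), +x its back. Two sprung grey clips inside the end walls, just below the rim, hold a lid up to 8 mm high until it is pressed down at its middle with 5 to 10 N.
- lid: white lid with a thin grey line round its top, plug down; 18 mm high: flange 54 (x) by 94 (y) mm, 12 to 18 mm above the origin; plug under it 41 by 81 by 12 mm, rounded foot, for the tub's 44 by 84 mm mouth; origin at the centre of its underside, z up. Long axis y, either way round. 45 g. Home, the flange is on the tub's rim, origin 28 mm above the tub's, flat top 46 mm above the bench.
- rack: solid aluminium tube rack, a bar 28 (x) by 66 (y) by 24 mm high with five white tube caps in a row on top (8 mm more); origin at the centre of its underside, z up; long axis y. About 110 g.
- trough: narrow open white reagent trough, 30 (x) by 90 (y) by 26 mm high, walls 3 mm; origin at the centre of its underside, z up; long axis y. About 50 g.
- beaker: open round steel beaker, 50 mm across, 60 mm high, wall 3 mm; origin at the centre of its underside, z up. About 80 g.
- bottle: the short amber bottle with a white cap and no label, 36 mm across the body, 65 mm high over the cap; origin at the centre of its underside, z up. The straight body reaches to about 40 mm, shoulder and narrower cap above. About 90 g.
- tall_bottle: bystander: the tall amber bottle with a paper label and white cap, 44 mm across, 110 mm high; origin at the centre of its underside, z up. Stays where it is.
- jar: bystander: small white jar with a grey cap, 32 mm across, 40 mm high; origin at the centre of its underside, z up. Stays where it is.
- timer: bystander: flat grey bench timer, 50 (x) by 60 (y) by 18 mm high; origin at the centre of its underside, z up. Stays where it is.

How it is judged:
By the outcome, as a careful person would: the job done as asked, in the order asked, and still so for the second after the job is handed in, with the robot touching nothing.
It also fails if it takes over 125 s, if anything falls off the work surface, if the arm or the gripper's body presses on something with over 40 N, if the wrist force passes 120 N, or if a joint passes its speed limit or range.

## Working session

There is one attempt and no reset: what is moved stays moved. The work goes in short steps, Python scripts to look and compute and a tool call to move; the robot and the scene stay as the last step left them, time stands still between calls to the robot, and variables do not carry over. Pictures are saved under pics/ and viewed, at most 14 in all, crops included, and the job is handed in when it is done.

Besides the shell and the picture viewer there is one more tool, called after "Request:" by a JSON object that holds its "name" and its "arguments", one argument or row to a line. send_rows: Moves the arm, as the interface text tells. Scaled input: -1 to 1 covers 0.5 m each way for a shift and 0.5 rad each way for a turn. Its arguments: {"type":"object","properties":{"deltas":{"type":"array","items":{"type":"array"}},"grip":{"type":"number"},"grip_force":{"type":"number"}},"required":["deltas"]}

```bash
mkdir -p pics; python3 - <<'E'
from workcell import *
import cv2,numpy as np
print(state())
ims=[]
for c in ["top","side"]:
    im=grab_frame(c); cal=calibration(c); print(c,cal)
    cv2.imwrite(f"pics/{c}0.png",im[:,:,::-1])
    for l in ["tub","lid","rack","trough","beaker","bottle","tall_bottle","jar","timer"]:
        r=trace(c,l)
        print(c,l,[(round(float(d["p"]),2),d["bbox"],int(d["pixels"].sum())) for d in r[:3]])
        for i,d in enumerate(r[:2]): np.save(f"{c}_{l}_{i}.npy",d["pixels"])
E
```

```text
{'time_s': 0.0, 'qpos': array([-7.40847397e+01,  1.83527385e+01,  8.97067669e+01, -2.19179140e-03,
        7.20427963e+01, -1.14636373e+00]), 'qvel': array([ 0.10129679,  0.03220557, -0.01388593, -0.00408346,  0.04975648,
        0.03756734]), 'effort': array([ 2.63132279e-03, -4.12456119e+01, -2.31973028e+01,  7.34082260e-02,
        4.57558560e-02, -1.63805580e-04]), 'ee_pos': array([ 168.5594034 , -549.23962313,  227.10680629]), 'ee_rot': array([-1.79897677e+02,  3.66989342e-05,  1.70623017e+01]), 'force': array([0.40878703, 0.1210232 , 0.87694297]), 'torque': array([ 0.02058748, -0.02028635,  0.00111989]), 'gripper_force': 0.0, 'gripper_width': 91.10205134009854}
top {'mtx': array([[433.1772821 ,   0.        , 278.23974554],
       [  0.        , 433.1772821 , 206.00614877],
       [  0.        ,   0.        ,   1.        ]]), 'R': array([[ 1.70480876e-01, -9.85360514e-01,  9.63302771e-04],
       [-9.59851568e-01, -1.66288327e-01, -2.25905202e-01],
       [ 2.22758252e-01,  3.75878891e-02, -9.74148814e-01]]), 't': array([-76.92086032, 563.91503429, 760.43035038])}
top tub [(0.8,
[... 820 characters left out ...]
361408 , -0.01419363],
       [-0.3049381 ,  0.65169397, -0.69448379],
       [ 0.31214261, -0.62054507, -0.71936834]]), 't': array([ 508.68985197,  190.76129514, 1038.85640006])}
side tub [(0.67, [272.9, 234.8, 39.2, 47.7], 1277)]
side lid [(0.6, [317.4, 128.4, 33.8, 19.3], 485)]
side rack [(0.53, [297.4, 152.9, 25.6, 17.3], 340), (0.53, [363.1, 135.3, 13.2, 23.8], 246)]
side trough [(0.6, [299.1, 152.0, 23.4, 16.6], 308), (0.55, [279.6, 177.1, 39.7, 21.2], 589)]
side beaker []
side bottle [(0.57, [363.3, 134.8, 13.5, 24.2], 253)]
side tall_bottle [(0.94, [334.6, 166.1, 23.9, 44.6], 644)]
side jar [(0.89, [180.1, 296.5, 19.5, 26.6], 343)]
side timer [(0.95, [227.9, 178.2, 31.8, 24.9], 476)]
```

View pics/top0.png

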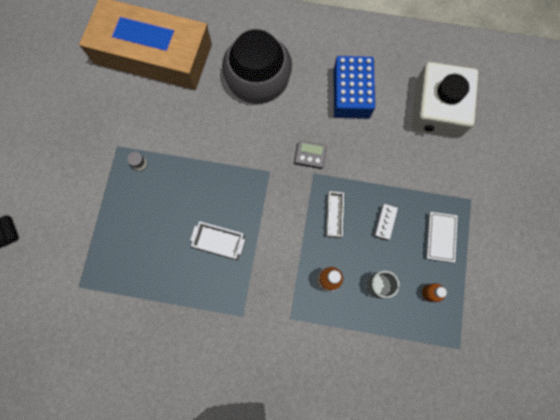

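View pics/side0.png

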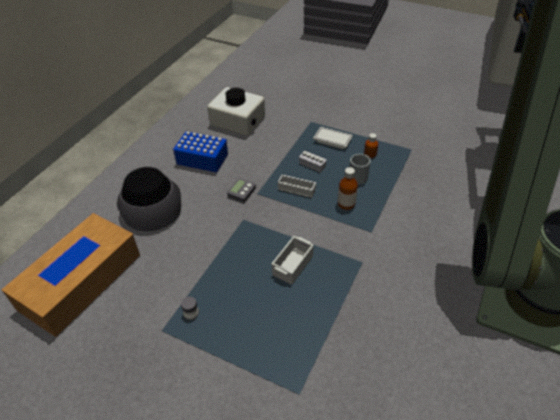

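The top view shows the tub at (218,240), lid at (442,237), rack at (386,222), trough at (335,214), beaker at (385,284), bottle at (436,293), tall bottle at (332,278), jar at (137,160) and timer at (311,154). The side view agrees. Next I'll fit the models to the masks.

```bash
cat > h.py <<'E'
from workcell import *
import cv2,numpy as np
from scipy.optimize import minimize
from scipy.spatial.transform import Rotation as Ro
def box(w,l,z0,z1): return [[sx*w/2,sy*l/2,z] for sx in(-1,1) for sy in(-1,1) for z in(z0,z1)]
def cyl(*rz): return [[r*np.cos(a),r*np.sin(a),z] for r,z in rz for a in np.linspace(0,6.283,32,endpoint=False)]
M=dict(tub=box(50,90,0,40),lid=box(54,94,12,18)+box(41,81,0,12),rack=box(28,66,0,24)+box(9,62,24,32),trough=box(30,90,0,26),
 beaker=cyl((25,0),(25,60)),bottle=cyl((18,0),(18,40),(11,52),(11,65)),tall_bottle=cyl((22,0),(22,75),(13,90),(13,110)),
 jar=cyl((16,0),(16,40)),timer=box(50,60,0,18))
def proj(cam,cal,X):
    P=X@cal["R"].T+cal["t"]; K=cal["mtx"]
    if cam=="wrist":
        r=np.hypot(P[:,0],P[:,1]); s=np.arctan2(r,P[:,2])/np.maximum(r,1e-9)
        xy=P[:,:2]*s[:,None]
    else: xy=P[:,:2]/P[:,2:]
    return xy*[K[0,0],K[1,1]]+K[:2,2]
def world(X,x,y,yaw,z=0):
    c,s=np.cos(np.radians(yaw)),np.sin(np.radians(yaw)); X=np.array(X,float)
    return X@np.array([[c,s,0],[-s,c,0],[0,0,1]])+[x,y,z]
def pixray(cam,cal,u,z):
    K=cal["mtx"]; d=np.array([(u[0]-K[0,2])/K[0,0],(u[1]-K[1,2])/K[1,1]])
    if cam=="wrist":
        r=np.hypot(*d); d=np.array([*(d*np.sin(r)/max(r,1e-9)),np.cos(r)])
    else: d=np.array([*d,1])
    d=cal["R"].T@d; o=-cal["R"].T@cal["t"]; return o+d*(z-o[2])/d[2]
S=4
def fit(name,views,x0,round_=None,z=0):
    """views: list of (cam,cal,mask); returns x,y,yaw,score"""
    if round_ is None: round_=name in("beaker","bottle","tall_bottle","jar")
    X=M[name]; big=[cv2.resize(m.astype(np.uint8),None,fx=S,fy=S,interpolation=cv2.INTER_LINEAR if 0 else cv2.INTER_NEAREST) for _,_,m in views]
    def cost(p):
        t=0
        for (cam,cal,m),b in zip(views,big):
            uv=proj(cam,cal,world(X,p[0],p[1],0 if round_ else p[2],z))
            h=cv2.convexHull((((uv+.5)*S-.5)*16).astype(np.int32))
            r=np.zeros_like(b); cv2.fillConvexPoly(r,h,1,shift=4)
            t+=1-(r&b).sum()/max((r|b).sum(),1)
        return t/len(views)
    best=None
    for y in ([x0[2]] if round_ or x0[2] is not None else range(-90,90,20)):
        p0=np.array([x0[0],x0[1],y or 0.])
        for _ in range(2):
            r=minimize(cost,p0,method="Nelder-Mead",options=dict(initial_simplex=p0+np.array([[0,0,0],[8,0,0],[0,8,0],[0,0,12]]),xatol=.05,fatol=1e-5,maxiter=200)); p0=r.x
        if best is None or r.fun<best.fun: best=r
    return [round(float(v),2) for v in best.x]+[round(1-best.fun,3)]
def go(x,y,z,yaw=None,base=None):
    s=state(); p=s["ee_pos"] if base is None else base; R=Ro.from_euler("xyz",s["ee_rot"],degrees=True).as_matrix()
    print("tool shift/500:",np.round(R.T@(np.array([x,y,z])-p)/500,4), "yaw->tool z turn norm" ,None if yaw is None else round(-np.radians(yaw-s["ee_rot"][2])/.5,3))
E
python3 - <<'E'
from h import *
import glob
cT,cS=calibration("top"),calibration("side")
sel=dict(tub=(0,0),lid=(1,0),rack=(0,0),trough=(0,1),beaker=(0,None),bottle=(0,0),tall_bottle=(0,0),jar=(1,0),timer=(0,0))
for n,(a,b) in sel.items():
    mt=np.load(f"top_{n}_{a}.npy"); v=[("top",cT,mt)]
    u=np.argwhere(mt).mean(0)[::-1]; g=pixray("top",cT,u,20)
    o=[fit(n,v,[g[0],g[1],None])]
    if b is not None:
        vs=("side",cS,np.load(f"side_{n}_{b}.npy")); o+=[fit(n,[vs],o[0][:3]),fit(n,v+[vs],o[0][:3])]
    print(n,o)
w=calibration("wrist"); print(w)
E
```

```text
tub [[488.39, 125.74, -5.45, np.float64(0.932)], [490.33, 127.34, -5.54, np.float64(0.959)], [489.15, 126.96, -5.63, np.float64(0.933)]]
lid [[573.26, -308.73, -87.63, np.float64(0.965)], [575.36, -308.02, -89.22, np.float64(0.874)], [573.65, -308.84, -87.83, np.float64(0.915)]]
rack [[583.95, -195.13, 82.08, np.float64(0.924)], [586.43, -193.31, 82.47, np.float64(0.895)], [584.41, -194.78, 82.34, np.float64(0.892)]]
trough [[581.7, -93.6, 97.54, np.float64(0.961)], [582.76, -90.08, 96.47, np.float64(0.946)], [581.95, -93.17, 97.07, np.float64(0.916)]]
beaker [[457.46, -198.66, 8.95, np.float64(0.934)]]
bottle [[460.49, -298.73, -0.62, np.float64(0.887)], [464.21, -300.62, 1.78, np.float64(0.787)], [460.87, -298.66, 10.67, np.float64(0.811)]]
tall_bottle [[450.81, -98.1, 5.19, np.float64(0.924)], [452.81, -95.05, 8.88, np.float64(0.859)], [451.54, -97.92, 14.62, np.float64(0.871)]]
jar [[622.4, 322.96, 7.93, np.float64(0.777)], [624.7, 324.91, 10.14, np.float64(0.918)], [624.68, 324.62, 8.61, np.float64(0.841)]]
timer [[701.4, -25.33, -1.8, np.float64(0.929)], [703.5, -23.31, -1.14, np.float64(0.935)], [702.38, -24.6, 0.74, np.float64(0.914)]]
{'mtx': array([[325.1922621 ,   0.        , 280.92728734],
       [  0.        , 325.1922621 , 208.88564129],
       [  0.        ,   0.        ,   1.        ]]), 'R': array([[ 2.93675030e-01, -9.55905249e-01, -3.63738128e-04],
       [-9.27772965e-01, -2.85123771e-01,  2.40710949e-01],
       [-2.30200570e-01, -7.03533288e-02, -9.70596779e-01]]), 't': array([-574.59572193,  -27.38792795,  390.0211487 ])}
```

Request:
{"name": "send_rows", "arguments": {
  "deltas": [
    [[0,0,0],[0,0,0.298]],
    [[0,0,0],[0,0,0.298]]
  ]
}}

```text
time_s: 1.2
ee_pos: [168.7, -549.7, 228.0]
ee_rot: [180.0, -0.0, -0.4]
force: [0.7, -0.2, 0.5]
gripper_width: 91.2
gripper_force: 0.0
```

Request:
{"name": "send_rows", "arguments": {
  "deltas": [
    [[0.08,-0.048,0.015],[0,0,0]],
    [[0.08,-0.048,0.015],[0,0,0]],
    [[0.08,-0.048,0.015],[0,0,0]],
    [[0.08,-0.048,0.015],[0,0,0]],
    [[0.08,-0.048,0.015],[0,0,0]],
    [[0.08,-0.048,0.015],[0,0,0]],
    [[0.08,-0.048,0.015],[0,0,0]],
    [[0.08,-0.048,0.015],[0,0,0]],
    [[0.08,-0.048,0.015],[0,0,0]],
    [[0.08,-0.048,0.015],[0,0,0]]
  ]
}}

```text
time_s: 2.2
ee_pos: [570.4, -308.6, 152.7]
ee_rot: [180.0, -0.0, 0.0]
force: [0.5, -0.3, 0.1]
gripper_width: 91.2
gripper_force: 0.0
```

```bash
cat >> h.py <<'E'
def look(tag,names,guess,z=0,idx=None,show=True,zs={}):
    cal=calibration("wrist"); im=grab_frame("wrist"); s=state(); print(s["time_s"],s["ee_pos"].round(1),s["ee_rot"].round(2))
    out=im[:,:,::-1].copy()
    for n in names:
        r=trace("wrist",n); g=np.array(guess[n],float)
        c=proj("wrist",cal,world([[0,0,10]],g[0],g[1],0,zs.get(n,0)))[0]
        r=[d for d in r if np.hypot(*(np.argwhere(d["pixels"]).mean(0)[::-1]-c))<40]
        if not r: print(n,"missed, expected at",c); continue
        m=r[0]["pixels"]; f=fit(n,[("wrist",cal,m)],g,z=zs.get(n,0)); print(n,round(float(r[0]["p"]),2),f)
        uv=proj("wrist",cal,world(M[n],f[0],f[1],0 if len(M[n])>16 else f[2],zs.get(n,0)))
        cv2.polylines(out,[cv2.convexHull(uv.astype(np.float32)).astype(np.int32)],True,(0,0,255),1)
    if show: cv2.imwrite(f"pics/{tag}.png",out)
E
python3 - <<'E'
from h import *
look("w1",["lid","rack","bottle","beaker","trough"],dict(lid=[573.5,-308.5,-88],rack=[584.5,-194.8,82],bottle=[461,-299,0],beaker=[457.5,-198.7,0],trough=[582,-93,97]))
E
```

```text
2.25 [ 576.2 -304.2  151.1] [-179.81   -0.27    0.2 ]
lid 0.64 [574.77, -307.46, -88.25, np.float64(0.984)]
rack 0.63 [584.71, -193.12, 82.62, np.float64(0.973)]
bottle 0.58 [460.87, -298.28, 4.34, np.float64(0.534)]
beaker 0.79 [444.04, -208.59, 15.56, np.float64(0.128)]
trough 0.94 [582.89, -90.38, 95.59, np.float64(0.933)]
```

View pics/w1.png

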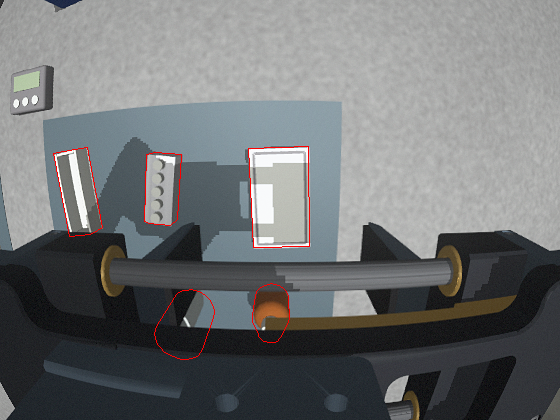

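The wrist view shows the lid at (279,197), rack at (163,188) and trough at (77,190), all with tight fits. I'll check how far to trust the pose readings before descending.

Request:
{"name": "send_rows", "arguments": {
  "deltas": [
    [[0,0,0],[0,0,0]],
    [[0,0,0],[0,0,0]],
    [[0,0,0],[0,0,0]]
  ]
}}

```text
time_s: 2.8
ee_pos: [568.2, -310.5, 153.4]
ee_rot: [180.0, -0.0, -0.1]
force: [-0.5, 0.5, -1.0]
gripper_width: 91.2
gripper_force: 0.0
```

```bash
python3 - <<'E'
from h import *
s=state();print(s["ee_pos"],s["ee_rot"],s["qpos"])
look("w2",["lid","rack","bottle"],dict(lid=[573.5,-308.5,-88],rack=[584.5,-194.8,82],bottle=[461,-299,0]),show=False)
s=state();print(s["ee_pos"],s["ee_rot"])
E
```

```text
[ 568.15185106 -310.53995979  153.38674804] [ 1.79977035e+02 -2.53214734e-02 -8.79777828e-02] [-2.96740776e+01  2.76699062e+01  8.58275392e+01 -8.14596511e-03
  6.64691964e+01  6.04171553e+01]
2.85 [ 568.3 -310.4  153.3] [ 1.7998e+02 -2.0000e-02 -8.0000e-02]
lid 0.76 [574.96, -307.5, -88.08, np.float64(0.969)]
rack 0.94 [584.76, -192.99, 82.8, np.float64(0.945)]
bottle 0.71 [466.04, -298.71, -6.49, np.float64(0.571)]
[ 568.55842321 -309.99973146  153.07771461] [ 1.79992969e+02 -5.33598444e-03 -3.35572325e-02]
```

Request:
{"name": "send_rows", "arguments": {
  "deltas": [
    [[0.012,-0.004,0.06],[0,0,-0.063]],
    [[0,0,0.06],[0,0,0]],
    [[0,0,0.06],[0,0,0]],
    [[0,0,0.05],[0,0,0]],
    [[0,0,0.03],[0,0,0]],
    [[0,0,0.012],[0,0,0]],
    [[0,0,0],[0,0,0]],
    [[0,0,0],[0,0,0]],
    [[0,0,0],[0,0,0]]
  ]
}}

```text
time_s: 3.9
ee_pos: [575.7, -308.3, 18.5]
ee_rot: [179.9, -0.1, 1.8]
force: [-0.1, -0.3, -0.4]
gripper_width: 91.1
gripper_force: 0.0
```

Request:
{"name": "send_rows", "arguments": {
  "deltas": [
    [[0,0,0],[0,0,0]],
    [[0,0,0],[0,0,0]],
    [[0,0,0],[0,0,0]],
    [[0,0,0],[0,0,0]],
    [[0,0,0],[0,0,0]],
    [[0,0,0],[0,0,0]],
    [[0,0,0],[0,0,0]],
    [[0,0,0],[0,0,0]],
    [[0,0,0],[0,0,0]],
    [[0,0,0],[0,0,0]]
  ],
  "grip": 1,
  "grip_force": 15
}}

```text
time_s: 4.9
ee_pos: [574.8, -307.8, 17.0]
ee_rot: [180.0, -0.0, 1.8]
force: [-0.2, -0.6, 0.0]
gripper_width: 53.9
gripper_force: 15.0
```

Request:
{"name": "send_rows", "arguments": {
  "deltas": [
    [[0,0,-0.02],[0,0,0]],
    [[0,0,-0.04],[0,0,0]],
    [[0,0,-0.05],[0,0,0]],
    [[0,0,-0.06],[0,0,0]],
    [[0,0,-0.06],[0,0,0]],
    [[0,0,-0.06],[0,0,0]],
    [[0,0,-0.03],[0,0,0]]
  ]
}}

```text
time_s: 5.6
ee_pos: [575.8, -308.3, 181.0]
ee_rot: [179.8, -0.3, 1.8]
force: [0.4, 1.1, -0.9]
gripper_width: 53.7
gripper_force: 15.0
```

Request:
{"name": "send_rows", "arguments": {
  "deltas": [
    [[-0.019,-0.08,0],[0,0,0]],
    [[-0.019,-0.08,0],[0,0,0]],
    [[-0.019,-0.08,0],[0,0,0]],
    [[-0.019,-0.08,0],[0,0,0]],
    [[-0.019,-0.08,0],[0,0,0]],
    [[-0.019,-0.08,0],[0,0,0]],
    [[-0.019,-0.08,0],[0,0,0]],
    [[-0.019,-0.08,0],[0,0,0]]
  ]
}}

```text
time_s: 6.4
ee_pos: [488.2, 11.1, 177.7]
ee_rot: [-180.0, -0.1, 1.8]
force: [0.9, -0.7, -0.4]
gripper_width: 53.4
gripper_force: 15.0
```

Request:
{"name": "send_rows", "arguments": {
  "deltas": [
    [[0,0,0],[0,0,-0.2887]],
    [[0,0,0],[0,0,-0.2887]],
    [[0,0,0],[0,0,-0.2887]],
    [[0,0,0],[0,0,-0.2887]],
    [[0,0,0],[0,0,-0.2887]],
    [[0,0,0],[0,0,-0.2887]],
    [[0,0,0],[0,0,-0.2887]],
    [[0,0,0],[0,0,-0.2887]],
    [[0,0,0],[0,0,-0.2887]],
    [[0,0,0],[0,0,-0.2887]]
  ]
}}

```text
time_s: 7.4
ee_pos: [488.8, 9.7, 177.6]
ee_rot: [179.9, -0.0, 84.8]
force: [-0.3, 0.2, -1.0]
gripper_width: 53.8
gripper_force: 15.0
```

Request:
{"name": "send_rows", "arguments": {
  "deltas": [
    [[0,0,0],[0,0,0]],
    [[0,0,0],[0,0,0]],
    [[0,0,0],[0,0,0]],
    [[0,0,0],[0,0,0]],
    [[0,0,0],[0,0,0]],
    [[0,0,0],[0,0,0]]
  ]
}}

```text
time_s: 8.0
ee_pos: [488.8, 9.7, 176.9]
ee_rot: [180.0, 0.0, 84.5]
force: [0.2, 0.3, 0.1]
gripper_width: 53.8
gripper_force: 15.0
```

```bash
python3 - <<'E'
from h import *
s=state();p=s["ee_pos"]
look("w3",["tub","lid"],dict(tub=[489.5,127,-5.5],lid=[p[0],p[1],-5.5]),zs=dict(lid=p[2]-17))
print(state()["gripper_width"])
E
```

```text
8.05 [488.8   9.7 176.9] [-1.800e+02  1.000e-02  8.448e+01]
tub 0.63 [489.32, 127.86, -5.87, np.float64(0.924)]
lid 0.56 [488.74, 9.74, -5.37, np.float64(0.712)]
53.52686276360554
```

View pics/w3.png

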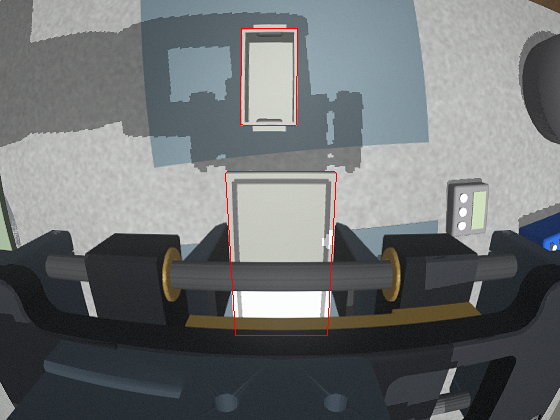

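The wrist view shows the tub at (269,77) with small tabs at its ends. The held lid's front edge is at row 172 with its sides at columns 227 and 336, as the tool pose predicts. I'll take a closer look at the tub.

Request:
{"name": "send_rows", "arguments": {
  "deltas": [
    [[0.01,0,0.03],[0,0,0]],
    [[0.01,0,0.03],[0,0,0]],
    [[0.01,0,0.03],[0,0,0]],
    [[0.01,0,0.03],[0,0,0]],
    [[0,0,0.03],[0,0,0]],
    [[0,0,0],[0,0,0]],
    [[0,0,0],[0,0,0]],
    [[0,0,0],[0,0,0]],
    [[0,0,0],[0,0,0]],
    [[0,0,0],[0,0,0]]
  ]
}}

```text
time_s: 9.15
ee_pos: [491.1, 29.5, 102.6]
ee_rot: [179.9, -0.0, 84.5]
force: [-1.1, 0.3, -0.6]
gripper_width: 53.7
gripper_force: 15.0
```

```bash
python3 - <<'E'
from h import *
cal=calibration("wrist")
s=state();p=s["ee_pos"]
look("w4",["tub"],dict(tub=[489.5,127,-5.5]),show=False)
im=grab_frame("wrist")[:,:,::-1].copy()
big=cv2.resize(im[0:200,170:370],None,fx=3.0,fy=3.0,interpolation=cv2.INTER_CUBIC)
def poly(x,y,yaw,X,col):
    uv=(proj("wrist",cal,world(X,x,y,yaw))-[170,0]+.5)*3-.5
    cv2.polylines(big,[uv.astype(np.int32)],True,col,1)
r=lambda w,l,z:[[w/2,l/2,z],[w/2,-l/2,z],[-w/2,-l/2,z],[-w/2,l/2,z]]
poly(489.5,127.3,-5.6,r(50,90,40),(0,0,255)); poly(489.5,127.3,-5.6,r(44,84,40),(0,255,0))
uv=(proj("wrist",cal,world(r(54,94,12+p[2]-17),p[0],p[1],-5.5))-[170,0]+.5)*3-.5
cv2.polylines(big,[uv.astype(np.int32)],True,(255,0,0),1)
cv2.imwrite("pics/w4.png",big)
E
```

```text
9.2 [491.   29.5 102.4] [179.94  -0.    84.49]
tub 0.92 [489.2, 127.63, -5.55, np.float64(0.93)]
```

View pics/w4.png

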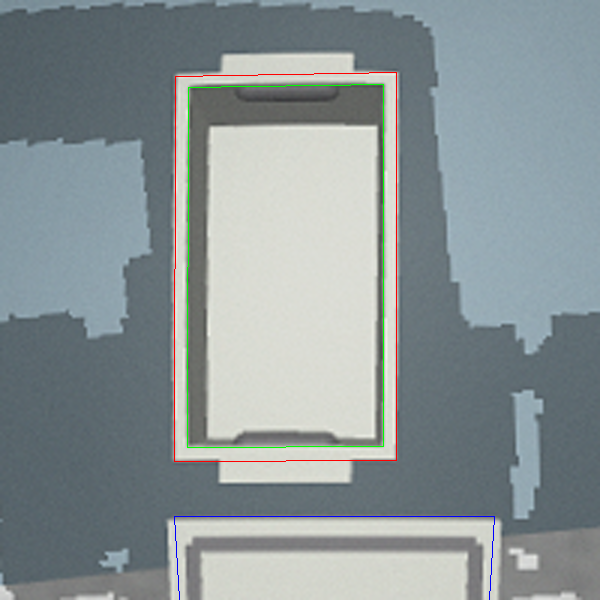

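The tub model at (489.5, 127.3, yaw -5.6) overlays the rim in the crop (columns 175-397, rows 73-460). The lid is centred in the gripper. Moving over the tub.

Request:
{"name": "send_rows", "arguments": {
  "deltas": [
    [[0.0387,-0.0043,0],[0,0,0]],
    [[0.0387,-0.0043,0],[0,0,0]],
    [[0.0387,-0.0043,0],[0,0,0]],
    [[0.0387,-0.0043,0],[0,0,0]],
    [[0.0387,-0.0043,0],[0,0,0]],
    [[0,0,0.03],[0,0,0]],
    [[0,0,0.03],[0,0,0]],
    [[0,0,0.01],[0,0,0]],
    [[0,0,0],[0,0,0]],
    [[0,0,0],[0,0,0]]
  ]
}}

```text
time_s: 10.3
ee_pos: [489.7, 126.8, 67.4]
ee_rot: [180.0, -0.0, 84.5]
force: [-0.5, 0.2, -0.2]
gripper_width: 54.0
gripper_force: 15.0
```

Request:
{"name": "send_rows", "arguments": {
  "deltas": [
    [[0,0,0],[0,0,0]],
    [[0,0,0],[0,0,0]],
    [[0,0,0],[0,0,0]],
    [[0,0,0],[0,0,0]]
  ]
}}

```text
time_s: 10.7
ee_pos: [489.4, 126.9, 67.2]
ee_rot: [180.0, -0.0, 84.5]
force: [-0.1, -0.4, -0.7]
gripper_width: 53.8
gripper_force: 15.0
```

Request:
{"name": "send_rows", "arguments": {
  "deltas": [
    [[0,0,0.005],[0,0,0]],
    [[0,0,0.005],[0,0,0]],
    [[0,0,0.005],[0,0,0]],
    [[0,0,0.004],[0,0,0]],
    [[0,0,0.004],[0,0,0]],
    [[0,0,0.003],[0,0,0]],
    [[0,0,0],[0,0,0]],
    [[0,0,0],[0,0,0]]
  ]
}}

```text
time_s: 11.5
ee_pos: [489.3, 126.9, 53.9]
ee_rot: [180.0, 0.0, 84.5]
force: [-0.1, 0.4, -0.6]
gripper_width: 53.8
gripper_force: 15.0
```

Request:
{"name": "send_rows", "arguments": {
  "deltas": [
    [[0,0,0.002],[0,0,0]],
    [[0,0,0.002],[0,0,0]],
    [[0,0,0],[0,0,0]],
    [[0,0,0],[0,0,0]]
  ]
}}

```text
time_s: 11.9
ee_pos: [489.8, 127.2, 52.3]
ee_rot: [179.9, -0.0, 84.5]
force: [-0.0, 1.8, 3.3]
gripper_width: 53.4
gripper_force: 15.0
```

Request:
{"name": "send_rows", "arguments": {
  "deltas": [
    [[0,0,0],[0,0,0]],
    [[0,0,0],[0,0,0]],
    [[0,0,0],[0,0,0]],
    [[0,0,0],[0,0,0]],
    [[0,0,0],[0,0,0]]
  ],
  "grip": 0.05
}}

```text
time_s: 12.4
ee_pos: [489.2, 126.8, 51.8]
ee_rot: [-180.0, 0.0, 84.5]
force: [-0.1, -0.1, -0.1]
gripper_width: 86.4
gripper_force: 0.0
```

Request:
{"name": "send_rows", "arguments": {
  "deltas": [
    [[0,0,-0.02],[0,0,0]],
    [[0,0,-0.03],[0,0,0]],
    [[0,0,-0.03],[0,0,0]]
  ]
}}

```text
time_s: 12.7
ee_pos: [489.3, 126.9, 92.9]
ee_rot: [180.0, 0.0, 84.5]
force: [0.2, 0.6, -0.1]
gripper_width: 86.5
gripper_force: 0.0
```

Request:
{"name": "send_rows", "arguments": {
  "deltas": [
    [[0,0,0],[0,0,0]],
    [[0,0,0],[0,0,0]],
    [[0,0,0],[0,0,0]],
    [[0,0,0],[0,0,0]],
    [[0,0,0],[0,0,0]],
    [[0,0,0],[0,0,0]],
    [[0,0,0],[0,0,0]],
    [[0,0,0],[0,0,0]],
    [[0,0,0],[0,0,0]],
    [[0,0,0],[0,0,0]]
  ],
  "grip": 1
}}

```text
time_s: 13.7
ee_pos: [489.3, 126.9, 91.9]
ee_rot: [180.0, 0.0, 84.5]
force: [-0.2, 0.5, -0.1]
gripper_width: 9.1
gripper_force: 0.0
```

```bash
python3 - <<'E'
from h import *
s=state();p=s["ee_pos"];print(p,s["gripper_width"],s["force"])
ims=[grab_frame("wrist")[20:400,80:480],grab_frame("side")[200:320,220:360]]
ims[1]=cv2.resize(ims[1],None,fx=380/120,fy=380/120)[:,:400]
cv2.imwrite("pics/w5.png",np.hstack(ims)[:,:,::-1])
E
```

```text
[489.27337151 126.89569322  91.92873744] 9.123133549516789 [-0.15806226  0.49544756 -0.10812448]
```

View pics/w5.png

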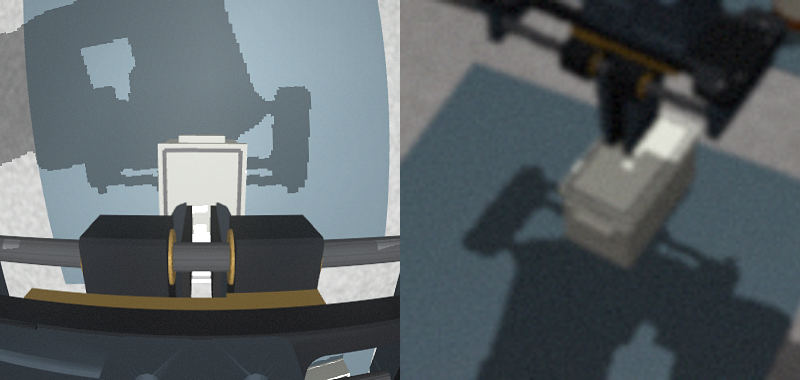

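The lid sits level over the tub with the fingers above its middle. Now to press it.

Request:
{"name": "send_rows", "arguments": {
  "deltas": [
    [[0,0,0.02],[0,0,0]],
    [[0,0,0.016],[0,0,0]],
    [[0,0,0.008],[0,0,0]],
    [[0,0,0],[0,0,0]],
    [[0,0,0],[0,0,0]],
    [[0,0,0.002],[0,0,0]],
    [[0,0,0.002],[0,0,0]],
    [[0,0,0.002],[0,0,0]],
    [[0,0,0],[0,0,0]]
  ]
}}

```text
time_s: 14.7
ee_pos: [489.7, 127.0, 67.4]
ee_rot: [179.9, -0.0, 84.5]
force: [-0.7, 0.3, 4.1]
gripper_width: 0.6
gripper_force: 1.8
```

Request:
{"name": "send_rows", "arguments": {
  "deltas": [
    [[0,0,0.002],[0,0,0]],
    [[0,0,0.002],[0,0,0]],
    [[0,0,0.002],[0,0,0]],
    [[0,0,0],[0,0,0]]
  ]
}}

```text
time_s: 15.1
ee_pos: [489.6, 127.0, 64.0]
ee_rot: [179.9, -0.0, 84.5]
force: [1.2, -0.3, 0.4]
gripper_width: 0.1
gripper_force: 0.6
```

Request:
{"name": "send_rows", "arguments": {
  "deltas": [
    [[0,0,0.002],[0,0,0]],
    [[0,0,0.002],[0,0,0]],
    [[0,0,0.002],[0,0,0]],
    [[0,0,0.002],[0,0,0]],
    [[0,0,0.001],[0,0,0]],
    [[0,0,0],[0,0,0]],
    [[0,0,0],[0,0,0]]
  ]
}}

```text
time_s: 15.8
ee_pos: [488.9, 126.8, 60.3]
ee_rot: [-180.0, 0.0, 84.5]
force: [-2.4, -1.4, 7.9]
gripper_width: 0.8
gripper_force: 4.5
```

Request:
{"name": "send_rows", "arguments": {
  "deltas": [
    [[0,0,0.002],[0,0,0]],
    [[0,0,0.001],[0,0,0]],
    [[0,0,0],[0,0,0]],
    [[0,0,0],[0,0,0]]
  ]
}}

```text
time_s: 16.2
ee_pos: [488.9, 126.8, 60.2]
ee_rot: [-180.0, 0.0, 84.5]
force: [-4.8, -1.3, 20.6]
gripper_width: 0.3
gripper_force: 10.2
```

The lid is home: contact was at z 60.2 under 20 N, as predicted. Going for the rack.

Request:
{"name": "send_rows", "arguments": {
  "deltas": [
    [[0,0,-0.04],[0,0,0]],
    [[0,0,-0.05],[0,0,0]],
    [[0,0,-0.05],[0,0,0]],
    [[0,0,-0.05],[0,0,0]],
    [[0,0,-0.05],[0,0,0]],
    [[0,0,0],[0,0,0.2916]],
    [[0,0,0],[0,0,0.2916]],
    [[0,0,0],[0,0,0.2916]],
    [[0,0,0],[0,0,0.2916]],
    [[0,0,0],[0,0,0.2916]]
  ]
}}

```text
time_s: 17.2
ee_pos: [489.0, 126.9, 177.6]
ee_rot: [-180.0, 0.0, 42.4]
force: [0.2, 0.2, 0.2]
gripper_width: 0.7
gripper_force: 0.0
```

Request:
{"name": "send_rows", "arguments": {
  "deltas": [
    [[0,0,0],[0,0,0.2916]],
    [[0,0,0],[0,0,0.2916]],
    [[0,0,0],[0,0,0.2916]],
    [[0,0,0],[0,0,0.2916]],
    [[0,0,0],[0,0,0.2916]],
    [[0,0,0],[0,0,0.2916]],
    [[0,0,0],[0,0,0]]
  ],
  "grip": 0.35
}}

```text
time_s: 17.9
ee_pos: [489.1, 126.9, 177.6]
ee_rot: [180.0, 0.0, -7.4]
force: [0.8, 0.3, -0.2]
gripper_width: 53.5
gripper_force: 0.0
```

Request:
{"name": "send_rows", "arguments": {
  "deltas": [
    [[0.034,0.0764,0],[0,0,0]],
    [[0.034,0.0764,0],[0,0,0]],
    [[0.034,0.0764,0],[0,0,0]],
    [[0.034,0.0764,0],[0,0,0]],
    [[0.034,0.0764,0],[0,0,0]],
    [[0.034,0.0764,0],[0,0,0]],
    [[0.034,0.0764,0],[0,0,0]],
    [[0.034,0.0764,0],[0,0,0]],
    [[0,0,0.04],[0,0,0]],
    [[0,0,0.02],[0,0,0]]
  ]
}}

```text
time_s: 18.9
ee_pos: [584.0, -194.5, 146.1]
ee_rot: [-180.0, 0.2, -7.3]
force: [-0.5, 0.5, 0.1]
gripper_width: 59.3
gripper_force: 0.0
```

Request:
{"name": "send_rows", "arguments": {
  "deltas": [
    [[0,0,0],[0,0,0]],
    [[0,0,0],[0,0,0]],
    [[0,0,0],[0,0,0]],
    [[0,0,0],[0,0,0]],
    [[0,0,0],[0,0,0]]
  ]
}}

```text
time_s: 19.4
ee_pos: [585.1, -193.3, 148.7]
ee_rot: [180.0, -0.1, -7.3]
force: [0.3, -0.4, 0.2]
gripper_width: 59.0
gripper_force: 0.0
```

```bash
python3 - <<'E'
from h import *
look("w6",["rack","trough"],dict(rack=[584.9,-193.5,82.6],trough=[582.5,-91,96.5]))
E
```

```text
19.45 [ 585.  -193.4  148.5] [ 1.7998e+02 -6.0000e-02 -7.3600e+00]
rack 0.55 [584.11, -193.1, 81.95, np.float64(0.969)]
trough 0.59 [583.65, -90.85, 94.93, np.float64(0.779)]
```

View pics/w6.png

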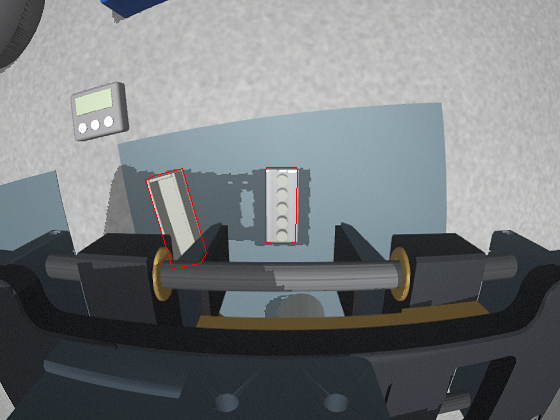

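The rack is at (281,205), centred between the fingers. Descending and gripping.

Request:
{"name": "send_rows", "arguments": {
  "deltas": [
    [[-0.001,0,0.06],[0,0,0]],
    [[0,0,0.06],[0,0,0]],
    [[0,0,0.06],[0,0,0]],
    [[0,0,0.05],[0,0,0]],
    [[0,0,0.025],[0,0,0]],
    [[0,0,0.008],[0,0,0]],
    [[0,0,0],[0,0,0]],
    [[0,0,0],[0,0,0]],
    [[0,0,0],[0,0,0]]
  ]
}}

```text
time_s: 20.45
ee_pos: [585.2, -193.9, 17.8]
ee_rot: [180.0, -0.2, -7.4]
force: [-0.2, 0.5, -0.3]
gripper_width: 59.4
gripper_force: 0.0
```

Request:
{"name": "send_rows", "arguments": {
  "deltas": [
    [[0,0,0],[0,0,0]],
    [[0,0,0],[0,0,0]],
    [[0,0,0],[0,0,0]],
    [[0,0,0],[0,0,0]],
    [[0,0,0],[0,0,0]],
    [[0,0,0],[0,0,0]],
    [[0,0,0],[0,0,0]],
    [[0,0,0],[0,0,0]]
  ],
  "grip": 1,
  "grip_force": 20
}}

```text
time_s: 21.25
ee_pos: [584.4, -193.6, 16.5]
ee_rot: [180.0, -0.0, -7.4]
force: [-1.5, -1.0, 1.5]
gripper_width: 27.6
gripper_force: 20.0
```

Request:
{"name": "send_rows", "arguments": {
  "deltas": [
    [[0,0,-0.02],[0,0,0]],
    [[0,0,-0.05],[0,0,0]],
    [[0,0,-0.06],[0,0,0]],
    [[0,0,-0.07],[0,0,0]],
    [[0,0,-0.07],[0,0,0]],
    [[0,0,-0.05],[0,0,0]]
  ]
}}

```text
time_s: 21.85
ee_pos: [584.9, -193.7, 179.5]
ee_rot: [180.0, -0.2, -7.4]
force: [0.6, 0.2, -1.8]
gripper_width: 27.5
gripper_force: 20.0
```

Request:
{"name": "send_rows", "arguments": {
  "deltas": [
    [[-0.0339,-0.0764,0],[0,0,0]],
    [[-0.0339,-0.0764,0],[0,0,0]],
    [[-0.0339,-0.0764,0],[0,0,0]],
    [[-0.0339,-0.0764,0],[0,0,0]],
    [[-0.0339,-0.0764,0],[0,0,0]],
    [[-0.0339,-0.0764,0],[0,0,0]],
    [[-0.0339,-0.0764,0],[0,0,0]],
    [[-0.0339,-0.0764,0],[0,0,0]]
  ]
}}

```text
time_s: 22.65
ee_pos: [488.3, 128.4, 177.0]
ee_rot: [-180.0, -0.0, -7.4]
force: [0.7, 0.3, -0.9]
gripper_width: 27.9
gripper_force: 20.0
```

Request:
{"name": "send_rows", "arguments": {
  "deltas": [
    [[0,0,0],[0,0,-0.2913]],
    [[0,0,0],[0,0,-0.2913]],
    [[0,0,0],[0,0,-0.2913]],
    [[0,0,0],[0,0,-0.2913]],
    [[0,0,0],[0,0,-0.2913]],
    [[0,0,0],[0,0,-0.2913]],
    [[0,0,0],[0,0,-0.2913]],
    [[0,0,0],[0,0,-0.2913]],
    [[0,0,0],[0,0,-0.2913]],
    [[0,0,0],[0,0,-0.2913]]
  ]
}}

```text
time_s: 23.65
ee_pos: [489.0, 126.9, 176.8]
ee_rot: [180.0, -0.0, 76.4]
force: [-0.7, 0.1, -1.1]
gripper_width: 27.7
gripper_force: 20.0
```

Request:
{"name": "send_rows", "arguments": {
  "deltas": [
    [[0,0,0],[0,0,-0.2913]],
    [[0,0,0.06],[0,0,0]],
    [[0,0,0.06],[0,0,0]],
    [[0,0,0.04],[0,0,0]],
    [[0,0,0],[0,0,0]],
    [[0,0,0],[0,0,0]],
    [[0,0,0],[0,0,0]],
    [[0,0,0],[0,0,0]]
  ]
}}

```text
time_s: 24.45
ee_pos: [490.1, 127.2, 97.8]
ee_rot: [179.8, -0.0, 84.4]
force: [-0.2, 0.2, -1.9]
gripper_width: 27.9
gripper_force: 20.0
```

Request:
{"name": "send_rows", "arguments": {
  "deltas": [
    [[0,0,0.03],[0,0,0]],
    [[0,0,0.02],[0,0,0]],
    [[0,0,0.01],[0,0,0]],
    [[0,0,0.004],[0,0,0]],
    [[0,0,0.003],[0,0,0]],
    [[0,0,0],[0,0,0]],
    [[0,0,0],[0,0,0]],
    [[0,0,0],[0,0,0]]
  ]
}}

```text
time_s: 25.25
ee_pos: [489.4, 127.0, 63.2]
ee_rot: [180.0, -0.0, 84.4]
force: [0.1, -0.1, -1.5]
gripper_width: 28.3
gripper_force: 20.0
```

Request:
{"name": "send_rows", "arguments": {
  "deltas": [
    [[0,0,0.002],[0,0,0]],
    [[0,0,0],[0,0,0]],
    [[0,0,0],[0,0,0]],
    [[0,0,0],[0,0,0]]
  ]
}}

```text
time_s: 25.65
ee_pos: [489.5, 127.0, 62.5]
ee_rot: [180.0, -0.0, 84.4]
force: [-0.5, 0.7, 5.6]
gripper_width: 27.6
gripper_force: 20.0
```

Request:
{"name": "send_rows", "arguments": {
  "deltas": [
    [[0,0,0],[0,0,0]],
    [[0,0,0],[0,0,0]],
    [[0,0,0],[0,0,0]],
    [[0,0,0],[0,0,0]],
    [[0,0,0],[0,0,0]],
    [[0,0,-0.03],[0,0,0]],
    [[0,0,-0.045],[0,0,0]],
    [[0,0,-0.06],[0,0,0]],
    [[0,0,-0.06],[0,0,0]],
    [[0,0,-0.04],[0,0,0]]
  ],
  "grip": 0.35
}}

```text
time_s: 26.65
ee_pos: [489.8, 127.1, 181.5]
ee_rot: [179.9, -0.0, 84.4]
force: [0.6, -0.1, 0.4]
gripper_width: 59.3
gripper_force: 0.0
```

Request:
{"name": "send_rows", "arguments": {
  "deltas": [
    [[0,0,0],[0,0,0.2737]],
    [[0,0,0],[0,0,0.2737]],
    [[0,0,0],[0,0,0.2737]],
    [[0,0,0],[0,0,0.2737]],
    [[0,0,0],[0,0,0.2737]],
    [[0,0,0],[0,0,0.2737]],
    [[0,0,0],[0,0,0.2737]],
    [[0,0,0],[0,0,0.2737]],
    [[0,0,0],[0,0,0.2737]],
    [[0,0,0],[0,0,0.2737]]
  ]
}}

```text
time_s: 27.65
ee_pos: [489.1, 126.9, 179.3]
ee_rot: [180.0, 0.0, 5.7]
force: [0.2, 0.0, 0.1]
gripper_width: 59.3
gripper_force: 0.0
```

Request:
{"name": "send_rows", "arguments": {
  "deltas": [
    [[0.0234,0.0755,0],[0,0,0]],
    [[0.0234,0.0755,0],[0,0,0]],
    [[0.0234,0.0755,0],[0,0,0]],
    [[0.0234,0.0755,0],[0,0,0]],
    [[0.0234,0.0755,0],[0,0,0]],
    [[0.0234,0.0755,0],[0,0,0]],
    [[0,0,0.03],[0,0,0]],
    [[0,0,0.03],[0,0,0]]
  ]
}}

```text
time_s: 28.45
ee_pos: [583.2, -92.5, 149.0]
ee_rot: [180.0, -0.0, 5.9]
force: [-0.4, 0.2, -0.2]
gripper_width: 59.5
gripper_force: 0.0
```

Request:
{"name": "send_rows", "arguments": {
  "deltas": [
    [[0,0,0],[0,0,0]],
    [[0,0,0],[0,0,0]],
    [[0,0,0],[0,0,0]],
    [[0,0,0],[0,0,0]],
    [[0,0,0],[0,0,0]]
  ]
}}

```text
time_s: 28.95
ee_pos: [583.0, -90.8, 150.1]
ee_rot: [180.0, -0.1, 6.0]
force: [-0.2, -0.5, 0.3]
gripper_width: 59.5
gripper_force: 0.0
```

```bash
python3 - <<'E'
from h import *
look("w7",["trough"],dict(trough=[583,-90.8,96]),show=False)
im=grab_frame("top"); cT=calibration("top"); cS=calibration("side"); im2=grab_frame("side")
for c,cal in(("top",cT),("side",cS)):
    for n,z,g in(("rack",46,[489.4,127,-5.6]),("tub",0,[489.4,127.2,-5.6])):
        r=trace(c,n)
        for d in r[:2]:
            if abs(np.argwhere(d["pixels"]).mean(0)[::-1]-proj(c,cal,np.array([[489,127,60.]]))[0]).max()<20: print(c,n,d["p"],fit(n,[(c,cal,d["pixels"])],g,z=z))
a=cv2.resize(im[190:290,150:290],None,fx=4,fy=4); b=cv2.resize(im2[210:310,230:330],None,fx=4,fy=4)
cv2.imwrite("pics/v8.png",cv2.resize(np.hstack([a,b]),None,fx=.8,fy=.8)[:,:,::-1])
E
```

```text
29.0 [582.9 -90.8 150. ] [ 1.7998e+02 -6.0000e-02  6.0100e+00]
trough 0.93 [583.18, -91.18, 96.38, np.float64(0.969)]
top rack 0.89 [488.54, 124.98, -5.96, np.float64(0.917)]
side rack 0.74 [490.86, 128.48, -5.62, np.float64(0.948)]
```

View pics/v8.png

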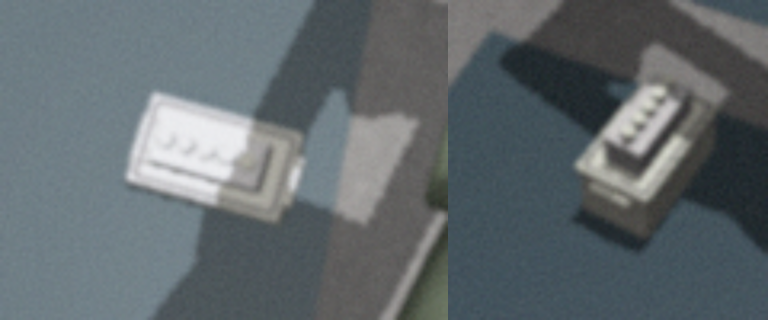

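The rack is centred on the closed lid. Gripping the trough.

Request:
{"name": "send_rows", "arguments": {
  "deltas": [
    [[0,0.001,0.06],[0,0,-0.014]],
    [[0,0,0.06],[0,0,0]],
    [[0,0,0.06],[0,0,0]],
    [[0,0,0.05],[0,0,0]],
    [[0,0,0.02],[0,0,0]],
    [[0,0,0.006],[0,0,0]],
    [[0,0,0],[0,0,0]],
    [[0,0,0],[0,0,0]],
    [[0,0,0],[0,0,0]]
  ]
}}

```text
time_s: 30.25
ee_pos: [583.6, -91.7, 22.7]
ee_rot: [180.0, -0.1, 6.4]
force: [-1.1, 0.5, -0.4]
gripper_width: 59.5
gripper_force: 0.0
```

Request:
{"name": "send_rows", "arguments": {
  "deltas": [
    [[0,0,0],[0,0,0]],
    [[0,0,0],[0,0,0]],
    [[0,0,0],[0,0,0]],
    [[0,0,0],[0,0,0]],
    [[0,0,0],[0,0,0]],
    [[0,0,0],[0,0,0]],
    [[0,0,0],[0,0,0]],
    [[0,0,0],[0,0,0]]
  ],
  "grip": 1,
  "grip_force": 12
}}

```text
time_s: 31.05
ee_pos: [582.7, -91.5, 21.5]
ee_rot: [180.0, -0.0, 6.4]
force: [-0.6, 0.0, 0.9]
gripper_width: 30.2
gripper_force: 12.0
```

Request:
{"name": "send_rows", "arguments": {
  "deltas": [
    [[0,0,-0.02],[0,0,0]],
    [[0,0,-0.05],[0,0,0]],
    [[0,0,-0.06],[0,0,0]],
    [[0,0,-0.07],[0,0,0]],
    [[0,0,-0.05],[0,0,0]],
    [[0,0,-0.03],[0,0,0]]
  ]
}}

```text
time_s: 31.65
ee_pos: [583.7, -91.7, 164.7]
ee_rot: [179.9, -0.2, 6.4]
force: [0.4, 0.0, 0.1]
gripper_width: 30.0
gripper_force: 12.0
```

Request:
{"name": "send_rows", "arguments": {
  "deltas": [
    [[0.0033,-0.0702,0],[0,0,0]],
    [[0.0033,-0.0702,0],[0,0,0]],
    [[0.0033,-0.0702,0],[0,0,0]],
    [[0.0033,-0.0702,0],[0,0,0]],
    [[0.0033,-0.0702,0],[0,0,0]],
    [[0.0033,-0.0702,0],[0,0,0]]
  ]
}}

```text
time_s: 32.25
ee_pos: [568.8, 120.3, 162.1]
ee_rot: [180.0, -0.0, 6.4]
force: [0.1, 0.8, 0.7]
gripper_width: 29.8
gripper_force: 12.0
```

Request:
{"name": "send_rows", "arguments": {
  "deltas": [
    [[0,0,0],[0,0,-0.2723]],
    [[0,0,0],[0,0,-0.2723]],
    [[0,0,0],[0,0,-0.2723]],
    [[0,0,0],[0,0,-0.2723]],
    [[0,0,0],[0,0,-0.2723]],
    [[0,0,0],[0,0,-0.2723]],
    [[0,0,0],[0,0,-0.2723]],
    [[0,0,0],[0,0,-0.2723]],
    [[0,0,0],[0,0,-0.2723]],
    [[0,0,0],[0,0,-0.2723]]
  ]
}}

```text
time_s: 33.25
ee_pos: [569.0, 118.9, 161.9]
ee_rot: [180.0, -0.0, 84.7]
force: [-0.6, -0.5, 0.2]
gripper_width: 30.2
gripper_force: 12.0
```

Request:
{"name": "send_rows", "arguments": {
  "deltas": [
    [[0,0,0.05],[0,0,0]],
    [[0,0,0.06],[0,0,0]],
    [[0,0,0.06],[0,0,0]],
    [[0,0,0.03],[0,0,0]],
    [[0,0,0],[0,0,0]],
    [[0,0,0],[0,0,0]],
    [[0,0,0],[0,0,0]],
    [[0,0,0],[0,0,0]],
    [[0,0,0],[0,0,0]]
  ]
}}

```text
time_s: 34.15
ee_pos: [569.6, 119.0, 62.4]
ee_rot: [179.9, -0.0, 84.4]
force: [0.1, 0.2, -1.0]
gripper_width: 30.1
gripper_force: 12.0
```

Request:
{"name": "send_rows", "arguments": {
  "deltas": [
    [[0,0,0.03],[0,0,0]],
    [[0,0,0.025],[0,0,0]],
    [[0,0,0.014],[0,0,0]],
    [[0,0,0.006],[0,0,0]],
    [[0,0,0.003],[0,0,0]],
    [[0,0,0],[0,0,0]],
    [[0,0,0],[0,0,0]],
    [[0,0,0],[0,0,0]]
  ]
}}

```text
time_s: 34.95
ee_pos: [569.4, 118.9, 22.8]
ee_rot: [180.0, -0.0, 84.4]
force: [0.3, -1.6, -0.9]
gripper_width: 30.1
gripper_force: 12.0
```

Request:
{"name": "send_rows", "arguments": {
  "deltas": [
    [[0,0,0.0024],[0,0,0]],
    [[0,0,0],[0,0,0]],
    [[0,0,0],[0,0,0]],
    [[0,0,0],[0,0,0]]
  ]
}}

```text
time_s: 35.35
ee_pos: [569.4, 119.0, 21.5]
ee_rot: [180.0, -0.0, 84.4]
force: [0.1, -0.9, 1.9]
gripper_width: 30.0
gripper_force: 12.0
```

Request:
{"name": "send_rows", "arguments": {
  "deltas": [
    [[0,0,0],[0,0,0]],
    [[0,0,0],[0,0,0]],
    [[0,0,0],[0,0,0]],
    [[0,0,0],[0,0,0]],
    [[0,0,0],[0,0,0]],
    [[0,0,-0.03],[0,0,0]],
    [[0,0,-0.07],[0,0,0]],
    [[0,0,-0.08],[0,0,0]],
    [[0,0,-0.08],[0,0,0]],
    [[0,0,-0.06],[0,0,0]]
  ],
  "grip": 0.42
}}

```text
time_s: 36.35
ee_pos: [569.6, 119.0, 183.9]
ee_rot: [179.8, -0.0, 84.4]
force: [0.6, -0.2, -0.1]
gripper_width: 52.6
gripper_force: 0.0
```

Request:
{"name": "send_rows", "arguments": {
  "deltas": [
    [[-0.0818,-0.0201,0],[0,0,0]],
    [[-0.0818,-0.0201,0],[0,0,0]],
    [[-0.0818,-0.0201,0],[0,0,0]],
    [[-0.0818,-0.0201,0],[0,0,0]],
    [[-0.0818,-0.0201,0],[0,0,0]],
    [[-0.0818,-0.0201,0],[0,0,0]],
    [[-0.0818,-0.0201,0],[0,0,0]],
    [[-0.0818,-0.0201,0],[0,0,0]]
  ],
  "grip": 0.05
}}

```text
time_s: 37.15
ee_pos: [456.3, -200.3, 181.4]
ee_rot: [180.0, 0.0, 84.4]
force: [1.1, 0.4, -0.9]
gripper_width: 86.6
gripper_force: 0.0
```

Request:
{"name": "send_rows", "arguments": {
  "deltas": [
    [[0,0,0],[0,0,0]],
    [[0,0,0],[0,0,0]],
    [[0,0,0],[0,0,0]],
    [[0,0,0],[0,0,0]],
    [[0,0,0],[0,0,0]]
  ]
}}

```text
time_s: 37.65
ee_pos: [457.6, -197.9, 181.2]
ee_rot: [180.0, -0.0, 84.5]
force: [0.0, 0.2, -0.4]
gripper_width: 86.6
gripper_force: 0.0
```

```bash
python3 - <<'E'
from h import *
look("w9",["beaker","tall_bottle"],dict(beaker=[457.5,-198.7,0],tall_bottle=[451.5,-97,0]))
for c in("top","side"):
    im=grab_frame(c); cal=calibration(c)
    for n,g in(("trough",[569,119.4,-5.6]),("beaker",[457.5,-198.7,0])):
        for d in trace(c,n)[:3]:
            if abs(np.argwhere(d["pixels"]).mean(0)[::-1]-proj(c,cal,np.array([[g[0],g[1],15.]]))[0]).max()<20: print(c,n,d["p"],fit(n,[(c,cal,d["pixels"])],g))
E
```

```text
37.7 [ 457.5 -198.   181.2] [-180.    -0.    84.5]
beaker 0.68 [458.7, -197.26, -0.24, np.float64(0.96)]
tall_bottle 0.91 [451.88, -98.76, 0.91, np.float64(0.935)]
top trough 0.67 [568.58, 117.74, -5.85, np.float64(0.908)]
top beaker 0.83 [457.75, -197.92, 1.36, np.float64(0.895)]
side trough 0.79 [570.18, 120.27, -4.3, np.float64(0.946)]
```

View pics/w9.png

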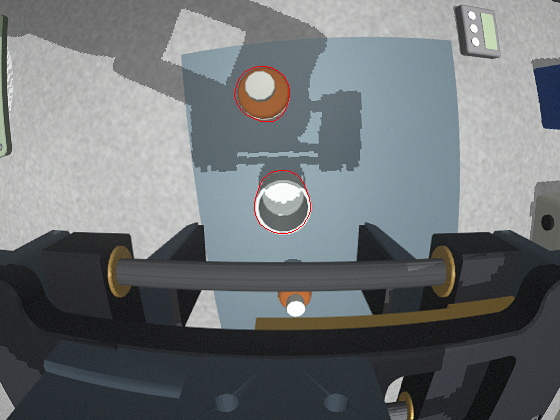

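The beaker's rim is at (283,205), between the fingers. The tall bottle at (262,95) is clear. Descending to TCP z 40.

Request:
{"name": "send_rows", "arguments": {
  "deltas": [
    [[0.0014,0.0019,0.05],[0,0,0]],
    [[0,0,0.06],[0,0,0]],
    [[0,0,0.06],[0,0,0]],
    [[0,0,0.06],[0,0,0]],
    [[0,0,0.04],[0,0,0]],
    [[0,0,0.012],[0,0,0]],
    [[0,0,0],[0,0,0]],
    [[0,0,0],[0,0,0]],
    [[0,0,0],[0,0,0]]
  ]
}}

```text
time_s: 39.0
ee_pos: [459.1, -198.8, 41.5]
ee_rot: [179.9, 0.1, 84.4]
force: [-0.4, -0.7, 0.6]
gripper_width: 86.7
gripper_force: 0.0
```

Request:
{"name": "send_rows", "arguments": {
  "deltas": [
    [[0,0,0],[0,0,0]],
    [[0,0,0],[0,0,0]],
    [[0,0,0],[0,0,0]],
    [[0,0,0],[0,0,0]],
    [[0,0,0],[0,0,0]],
    [[0,0,0],[0,0,0]],
    [[0,0,0],[0,0,0]],
    [[0,0,0],[0,0,0]],
    [[0,0,0],[0,0,0]]
  ],
  "grip": 1,
  "grip_force": 20
}}

```text
time_s: 39.9
ee_pos: [458.3, -198.4, 40.3]
ee_rot: [180.0, 0.0, 84.4]
force: [-0.2, 0.4, 1.4]
gripper_width: 49.7
gripper_force: 20.0
```

Request:
{"name": "send_rows", "arguments": {
  "deltas": [
    [[0,0,-0.02],[0,0,0]],
    [[0,0,-0.05],[0,0,0]],
    [[0,0,-0.07],[0,0,0]],
    [[0,0,-0.08],[0,0,0]],
    [[0,0,-0.07],[0,0,0]],
    [[0,0,-0.03],[0,0,0]],
    [[0,0,0],[0,0,0]]
  ]
}}

```text
time_s: 40.6
ee_pos: [459.3, -198.8, 203.2]
ee_rot: [179.7, 0.1, 84.4]
force: [0.9, 0.7, -1.7]
gripper_width: 49.9
gripper_force: 20.0
```

Request:
{"name": "send_rows", "arguments": {
  "deltas": [
    [[0.05,0,0],[0,0,0]],
    [[0.08,0,0],[0,0,0]],
    [[0.09,0,0],[0,0,0]],
    [[0.09,0,0],[0,0,0]],
    [[0.09,0,0],[0,0,0]],
    [[0.09,0,0],[0,0,0]],
    [[0.09,0,0],[0,0,0]],
    [[0.09,0,0],[0,0,0]],
    [[0.09,0,0],[0,0,0]],
    [[0.09,0,0],[0,0,0]]
  ]
}}

```text
time_s: 41.6
ee_pos: [498.6, 226.2, 198.7]
ee_rot: [-179.9, 0.1, 84.4]
force: [1.7, -0.2, -0.4]
gripper_width: 49.8
gripper_force: 20.0
```

Request:
{"name": "send_rows", "arguments": {
  "deltas": [
    [[0.08,0,0],[0,0,0]],
    [[0.0526,-0.0017,0],[0,0,0]],
    [[0,0,0],[0,0,0]],
    [[0,0,0.06],[0,0,0]],
    [[0,0,0.06],[0,0,0]],
    [[0,0,0.06],[0,0,0]],
    [[0,0,0.06],[0,0,0]],
    [[0,0,0],[0,0,0]],
    [[0,0,0],[0,0,0]],
    [[0,0,0],[0,0,0]]
  ]
}}

```text
time_s: 42.6
ee_pos: [506.2, 290.9, 81.7]
ee_rot: [179.9, -0.1, 84.4]
force: [-0.6, 0.5, 0.0]
gripper_width: 49.6
gripper_force: 20.0
```

Request:
{"name": "send_rows", "arguments": {
  "deltas": [
    [[0,0,0],[0,0,0]],
    [[0,0,0],[0,0,0]],
    [[0,0,0],[0,0,0]]
  ]
}}

```text
time_s: 42.9
ee_pos: [505.5, 290.9, 81.0]
ee_rot: [179.9, -0.0, 84.4]
force: [0.7, -0.6, -1.1]
gripper_width: 49.7
gripper_force: 20.0
```

Request:
{"name": "send_rows", "arguments": {
  "deltas": [
    [[0,0,0.03],[0,0,0]],
    [[0,0,0.025],[0,0,0]],
    [[0,0,0.014],[0,0,0]],
    [[0,0,0.006],[0,0,0]],
    [[0,0,0.003],[0,0,0]],
    [[0,0,0],[0,0,0]],
    [[0,0,0],[0,0,0]],
    [[0,0,0.002],[0,0,0]],
    [[0,0,0],[0,0,0]],
    [[0,0,0],[0,0,0]]
  ]
}}

```text
time_s: 43.9
ee_pos: [505.3, 290.8, 40.4]
ee_rot: [180.0, -0.0, 84.4]
force: [0.5, 0.1, 0.3]
gripper_width: 49.9
gripper_force: 20.0
```

Request:
{"name": "send_rows", "arguments": {
  "deltas": [
    [[0,0,0],[0,0,0]],
    [[0,0,0],[0,0,0]],
    [[0,0,0],[0,0,0]],
    [[0,0,0],[0,0,0]],
    [[0,0,0],[0,0,0]],
    [[0,0,-0.04],[0,0,0]],
    [[0,0,-0.08],[0,0,0]],
    [[0,0,-0.09],[0,0,0]],
    [[0,0,-0.07],[0,0,0]],
    [[0,0,0],[0,0,0]]
  ],
  "grip": 0.1
}}

```text
time_s: 44.9
ee_pos: [508.0, 292.3, 186.0]
ee_rot: [179.4, -0.4, 84.4]
force: [1.1, 0.1, 0.2]
gripper_width: 82.1
gripper_force: 0.0
```

Request:
{"name": "send_rows", "arguments": {
  "deltas": [
    [[-0.0416,0,0],[0,0,0]],
    [[-0.09,0,0],[0,0,0]],
    [[-0.09,0,0],[0,0,0]],
    [[-0.09,0,0],[0,0,0]],
    [[-0.09,0,0],[0,0,0]],
    [[-0.09,0,0],[0,0,0]],
    [[-0.09,0,0],[0,0,0]],
    [[-0.09,0,0],[0,0,0]],
    [[-0.09,0,0],[0,0,0]],
    [[-0.09,0,0],[0,0,0]]
  ]
}}

```text
time_s: 45.9
ee_pos: [462.8, -134.6, 179.6]
ee_rot: [-180.0, -0.0, 84.4]
force: [0.8, -0.6, -0.2]
gripper_width: 81.7
gripper_force: 0.0
```

Request:
{"name": "send_rows", "arguments": {
  "deltas": [
    [[-0.09,0.0137,0],[0,0,0]],
    [[-0.09,0.0137,0],[0,0,0]],
    [[-0.09,0,0],[0,0,0]],
    [[-0.06,0,0],[0,0,0]],
    [[0,0,0],[0,0,0]],
    [[0,0,0],[0,0,0]],
    [[0,0,0],[0,0,0]],
    [[0,0,0],[0,0,0]],
    [[0,0,0],[0,0,0]],
    [[0,0,0],[0,0,0]]
  ]
}}

```text
time_s: 46.9
ee_pos: [461.5, -297.9, 180.4]
ee_rot: [180.0, 0.0, 84.5]
force: [1.0, 0.4, -0.3]
gripper_width: 82.2
gripper_force: 0.0
```

```bash
python3 - <<'E'
from h import *
look("w10",["bottle"],dict(bottle=[461,-298.5,0]))
for c in("top","side"):
    im=grab_frame(c); cal=calibration(c)
    for n,g in(("beaker",[505.5,291.4,0]),):
        for d in trace(c,n)[:3]:
            if abs(np.argwhere(d["pixels"]).mean(0)[::-1]-proj(c,cal,np.array([[g[0],g[1],30.]]))[0]).max()<20: print(c,n,d["p"],fit(n,[(c,cal,d["pixels"])],g))
E
```

```text
46.95 [ 461.4 -298.   180.4] [1.7999e+02 1.0000e-02 8.4460e+01]
bottle 0.96 [461.42, -296.83, -0.81, np.float64(0.9)]
top beaker 0.72 [504.4, 289.21, 3.66, np.float64(0.946)]
side beaker 0.63 [506.53, 290.65, 5.83, np.float64(0.966)]
```

View pics/w10.png

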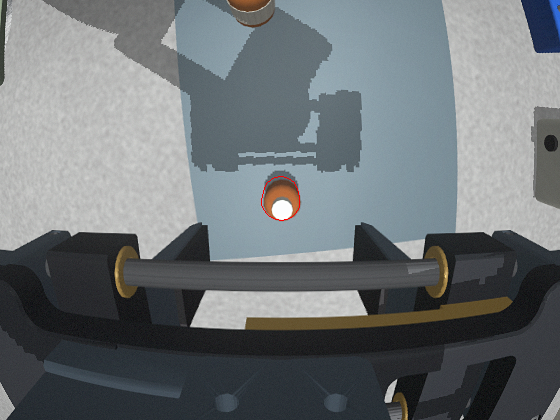

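The bottle's cap is at (282,210), centred between the fingers. Descending.

Request:
{"name": "send_rows", "arguments": {
  "deltas": [
    [[0.001,0,0.05],[0,0,0]],
    [[0,0,0.07],[0,0,0]],
    [[0,0,0.07],[0,0,0]],
    [[0,0,0.07],[0,0,0]],
    [[0,0,0.045],[0,0,0]],
    [[0,0,0.014],[0,0,0]],
    [[0,0,0],[0,0,0]],
    [[0,0,0],[0,0,0]],
    [[0,0,0],[0,0,0]]
  ]
}}

```text
time_s: 48.1
ee_pos: [462.3, -298.8, 22.3]
ee_rot: [179.8, 0.1, 84.4]
force: [-0.2, 0.7, 0.3]
gripper_width: 81.9
gripper_force: 0.0
```

Request:
{"name": "send_rows", "arguments": {
  "deltas": [
    [[0,0,0],[0,0,0]],
    [[0,0,0],[0,0,0]],
    [[0,0,0],[0,0,0]],
    [[0,0,0],[0,0,0]],
    [[0,0,0],[0,0,0]],
    [[0,0,0],[0,0,0]],
    [[0,0,0],[0,0,0]],
    [[0,0,0],[0,0,0]],
    [[0,0,0],[0,0,0]],
    [[0,0,0],[0,0,0]]
  ],
  "grip": 1,
  "grip_force": 20
}}

```text
time_s: 49.1
ee_pos: [461.4, -298.1, 20.7]
ee_rot: [180.0, 0.0, 84.4]
force: [0.5, 0.4, 0.3]
gripper_width: 35.5
gripper_force: 20.0
```

Request:
{"name": "send_rows", "arguments": {
  "deltas": [
    [[0,0,-0.02],[0,0,0]],
    [[0,0,-0.05],[0,0,0]],
    [[0,0,-0.08],[0,0,0]],
    [[0,0,-0.08],[0,0,0]],
    [[0,0,-0.08],[0,0,0]],
    [[0,0,-0.05],[0,0,0]],
    [[0,0,0],[0,0,0]]
  ]
}}

```text
time_s: 49.8
ee_pos: [463.0, -299.3, 205.4]
ee_rot: [179.5, 0.3, 84.4]
force: [0.5, 0.1, -0.7]
gripper_width: 35.5
gripper_force: 20.0
```

Request:
{"name": "send_rows", "arguments": {
  "deltas": [
    [[0.046,0,0],[0,0,0]],
    [[0.09,-0.0136,0],[0,0,0]],
    [[0.09,-0.0136,0],[0,0,0]],
    [[0.09,0,0],[0,0,0]],
    [[0.09,0,0],[0,0,0]],
    [[0.09,0,0],[0,0,0]],
    [[0.09,0,0],[0,0,0]],
    [[0.09,0,0],[0,0,0]],
    [[0.09,0,0],[0,0,0]],
    [[0.09,0,0],[0,0,0]]
  ]
}}

```text
time_s: 50.8
ee_pos: [488.4, 130.8, 199.4]
ee_rot: [-179.9, 0.1, 84.4]
force: [1.1, 0.8, -1.8]
gripper_width: 35.5
gripper_force: 20.0
```

Request:
{"name": "send_rows", "arguments": {
  "deltas": [
    [[0.09,0,0],[0,0,0]],
    [[0.06,0,0],[0,0,0]],
    [[0.03,0,0],[0,0,0]],
    [[0,0,0],[0,0,0]],
    [[0,0,0],[0,0,0]],
    [[0,0,0],[0,0,0]],
    [[0,0,0],[0,0,0]],
    [[0,0,0],[0,0,0]],
    [[0,0,0],[0,0,0]]
  ]
}}

```text
time_s: 51.7
ee_pos: [498.4, 218.2, 200.9]
ee_rot: [180.0, 0.0, 84.3]
force: [0.5, -0.5, -0.8]
gripper_width: 35.4
gripper_force: 20.0
```

Request:
{"name": "send_rows", "arguments": {
  "deltas": [
    [[0.001,0,0.04],[0,0,0]],
    [[0,0,0.07],[0,0,0]],
    [[0,0,0.08],[0,0,0]],
    [[0,0,0.07],[0,0,0]],
    [[0,0,0.05],[0,0,0]],
    [[0,0,0.03],[0,0,0]],
    [[0,0,0.01],[0,0,0]],
    [[0,0,0.006],[0,0,0]],
    [[0,0,0],[0,0,0]],
    [[0,0,0],[0,0,0]]
  ]
}}

```text
time_s: 52.7
ee_pos: [499.1, 219.5, 23.7]
ee_rot: [179.9, -0.1, 84.4]
force: [1.1, 0.2, -0.5]
gripper_width: 35.3
gripper_force: 20.0
```

Request:
{"name": "send_rows", "arguments": {
  "deltas": [
    [[0,0,0],[0,0,0]],
    [[0,0,0],[0,0,0]],
    [[0,0,0.002],[0,0,0]],
    [[0,0,0],[0,0,0]],
    [[0,0,0],[0,0,0]],
    [[0,0,0],[0,0,0]]
  ]
}}

```text
time_s: 53.3
ee_pos: [498.3, 219.3, 21.7]
ee_rot: [-180.0, 0.0, 84.4]
force: [-0.2, 0.7, -1.0]
gripper_width: 35.0
gripper_force: 20.0
```

Request:
{"name": "send_rows", "arguments": {
  "deltas": [
    [[0,0,0.002],[0,0,0]],
    [[0,0,0],[0,0,0]],
    [[0,0,0],[0,0,0]],
    [[0,0,0],[0,0,0]]
  ]
}}

```text
time_s: 53.7
ee_pos: [498.4, 219.3, 20.7]
ee_rot: [180.0, -0.0, 84.4]
force: [1.0, -0.3, -0.2]
gripper_width: 35.4
gripper_force: 20.0
```

Request:
{"name": "send_rows", "arguments": {
  "deltas": [
    [[0,0,0],[0,0,0]],
    [[0,0,0],[0,0,0]],
    [[0,0,0],[0,0,0]],
    [[0,0,0],[0,0,0]],
    [[0,0,0],[0,0,0]],
    [[0,0,-0.04],[0,0,0]],
    [[0,0,-0.08],[0,0,0]],
    [[0,0,-0.08],[0,0,0]],
    [[0,0,-0.1],[0,0,0]],
    [[0,0,-0.06],[0,0,0]]
  ],
  "grip": 0.35
}}

```text
time_s: 54.7
ee_pos: [499.4, 219.7, 204.6]
ee_rot: [179.7, -0.1, 84.4]
force: [0.7, 1.3, 0.5]
gripper_width: 59.3
gripper_force: 0.0
```

Request:
{"name": "send_rows", "arguments": {
  "deltas": [
    [[-0.08,0,0],[0,0,0]],
    [[-0.08,0,0],[0,0,0]],
    [[-0.08,0,-0.02],[0,0,0]],
    [[0,0,0],[0,0,0]],
    [[0,0,0],[0,0,0]],
    [[0,0,0],[0,0,0]],
    [[0,0,0],[0,0,0]],
    [[0,0,0],[0,0,0]]
  ]
}}

```text
time_s: 55.5
ee_pos: [486.6, 100.8, 210.3]
ee_rot: [-180.0, 0.0, 84.5]
force: [-0.8, 0.8, 0.6]
gripper_width: 59.2
gripper_force: 0.0
```

```bash
python3 - <<'E'
from h import *
G=dict(rack=[489.4,127,-5.6],trough=[569,119.4,-5.6],beaker=[505.5,291.4,0],bottle=[498.4,219.3,0],jar=[624,324,0],timer=[702,-24.5,0],tall_bottle=[451.5,-97.5,0])
look("w11",["rack","trough","bottle","beaker"],G,zs=dict(rack=46))
for c in("top","side"):
    im=grab_frame(c); cal=calibration(c)
    for n,g in G.items():
        z=46 if n=="rack" else 0
        for d in trace(c,n)[:3]:
            if abs(np.argwhere(d["pixels"]).mean(0)[::-1]-proj(c,cal,np.array([[g[0],g[1],20.+z]]))[0]).max()<20: print(c,n,d["p"],fit(n,[(c,cal,d["pixels"])],g,z=z))
    cv2.imwrite(f"pics/{c}9.png",im[:,:,::-1])
E
```

```text
55.55 [486.6 100.6 210.4] [-1.7997e+02  1.0000e-02  8.4480e+01]
rack 0.65 [489.0, 128.49, -5.94, np.float64(0.95)]
trough 0.8 [569.74, 120.07, -5.62, np.float64(0.968)]
bottle 0.85 [498.61, 218.26, 4.99, np.float64(0.955)]
beaker 0.86 [505.25, 293.01, 1.23, np.float64(0.97)]
top trough 0.67 [568.14, 105.05, -8.77, np.float64(0.26)]
top beaker 0.96 [502.98, 286.8, 13.16, np.float64(0.892)]
top timer 0.68 [700.57, -25.24, -1.15, np.float64(0.919)]
top tall_bottle 0.6 [450.1, -98.13, 2.1, np.float64(0.845)]
side rack 0.74 [490.56, 129.33, -5.42, np.float64(0.917)]
side trough 0.73 [569.46, 119.28, -5.22, np.float64(0.954)]
side beaker 0.65 [505.93, 291.78, 6.38, np.float64(0.943)]
side bottle 0.92 [497.97, 219.52, 5.72, np.float64(0.883)]
side timer 0.63 [702.81, -22.51, 0.53, np.float64(0.885)]
side tall_bottle 0.85 [455.11, -99.58, 8.25, np.float64(0.787)]
```

View pics/w11.png

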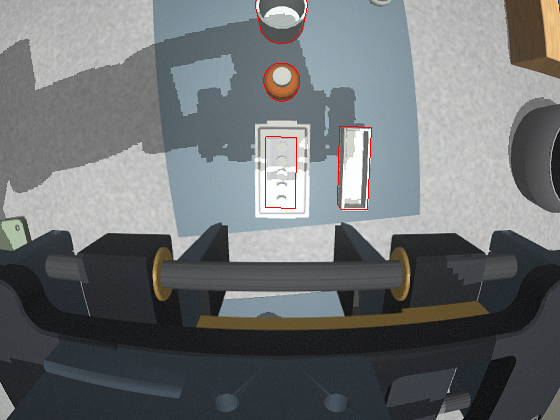

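View pics/side9.png

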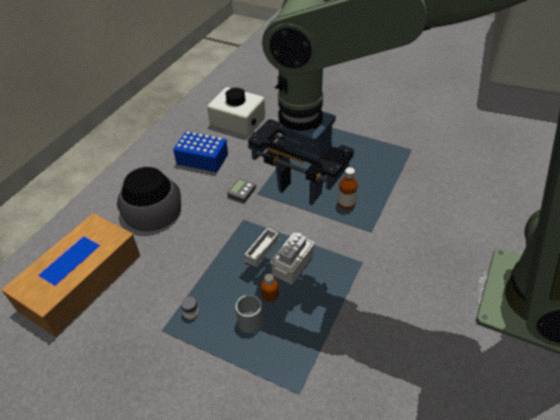

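All placements check out within 1-2 mm, and the wrist and side views show the tub, bottle and beaker in line with the trough alongside. Robot clear; handing in.

```bash
python3 -c "from workcell import *; print(job_done())"
```

```text
the job is handed in; nothing more can be done
None
```

I handed the job in at about 56 s. The lid pressed down to its home height under 20 N, the rack is centred lengthwise on it, and the trough, beaker and amber bottle measured within about 2 mm of their targets. The tall bottle, jar and timer were never touched.

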